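# Clear the place mat and offer the mandarin tray

## Task

Lunch break at the office desk: put the two crumpled paper balls from the place mat into the waste bin, then pick up the snack tray by its handle and bring it over the middle of the mat, without letting the mandarin roll out of its shallow pocket or the pudding cup come out of its own. Finish while still holding the tray there, still and level, about a hand's breadth (10 cm) above the mat, so that a colleague can help themselves; do not put it down, and leave the bin and everything else standing where it is.

Things in the scene. Friction and masses are not known exactly. Their poses are not given: they have to be found in the camera images.
- mat: Teal place mat fixed on the desk, 220 (its x) x 240 (its y) mm, 2 mm thick; origin at the centre of its underside, x to its far edge.
- paper1: White crumpled paper ball on the mat, an irregular light lump 45 to 50 mm wide at mid height and 50 mm high on a 26 mm flat foot, 15 g, may be gripped across any direction at mid height or a little lower, does not squash or roll away easily; origin at the centre of its underside as it lies at the start.
- paper2: The second white crumpled paper ball on the mat, same size; origin at the centre of its underside as it lies at the start.
- bin: Round open grey waste bin standing loose on the desk, 0.5 kg, 150 mm high, 176 mm wide at the rim and 140 mm at the foot, wall 3 mm, floor 6 mm; origin at the centre of its underside. It may stand to the left or the right of the mat.
- bin_rim (a point): Centre of the bin's open mouth, level with the rim, 150 mm above the desk.
- tray: Bamboo snack tray on the desk on the other side of the mat from the bin, 120 (its x) x 190 (its y) mm, rim 16 mm high, floor 6 mm thick, 0.4 kg with what it carries; origin at the centre of its underside, z up. An arched handle stands across its middle in the plane of its x and z. Mandarin pocket on its +y side, pudding cup on its -y side, both less than 57 mm high over the underside.
- tray_handle (a point): Middle of the handle's top bar, 104 mm above the tray's underside, axes those of the tray. The bar is flat wood, 94 mm long (tray's x), 12 mm thick (tray's y), 22 mm high (93 to 115 mm above the underside), on two posts at x = +-42 mm. Grip it across its thickness, fingers closing along the tray's y.
- pocket (a point): Where the mandarin's centre rests in the middle of its pocket: 31 mm above the tray's underside, 52 mm along the tray's +y. The pocket is a round collar, 40 mm inside diameter, only 4.5 mm above the tray's floor: the mandarin has about 6 mm of play each way and rolls over the collar when the tray tips by about 35 degrees or is jerked.
- mandarin_center (a point): Centre of the loose orange mandarin, a ball of 50 mm diameter lying in the tray's pocket.
- pudding: Yellow pudding cup with a foil lid, 54 mm wide, 43 mm high, standing loose in the tray's other pocket; origin at the centre of its underside.
- cup_pocket (a point): Centre of the pudding cup's pocket on the tray's floor, 52 mm along the tray's -y and 6 mm above the underside; collar 58 mm inside diameter, 8 mm high.
- case: Bystander: red chopstick case lying along the far edge of the mat, 22 x 200 x 16 mm, long axis y; origin at the centre of its underside.
- bottle: Bystander: clear water bottle, 62 mm wide, 190 mm high, beyond the mat to the left; origin at the centre of its underside.
- mug: Bystander: white mug, 82 mm wide (118 with its handle), 90 mm high, beyond the mat; origin at the centre of its underside.
- salad: Bystander: lidded salad bowl, 116 mm wide, 55 mm high, beyond the mat to the right; origin at the centre of its underside.
- stapler: Bystander: blue desk stapler, 130 x 36 x 62 mm, long axis x, beyond the mat; origin at the centre of its underside.
Mind the look-alikes: they are no part of the job. Leave any black or purple look-alike of the paper1 alone.

How it is judged:
By the outcome, as a careful person would: the job done as asked, in the order asked, and still so for the second after the job is handed in, while the arm keeps its last pose, push and grip.
It also fails if it takes over 69 s, if anything falls off the work surface, if the arm or the gripper's body presses on something with over 40 N, if the wrist force passes 120 N, or if a joint passes its speed limit or range.

## Robot

A 7-joint arm with a two-finger parallel gripper is mounted at the origin on the work surface. World frame = base frame: x ahead of the robot, y to its left, z up, the work surface at z = 0. Lengths are in m, angles in rad, forces in N, time in s.
With the tool pointing down it reaches from about 0.4 to 0.875 m from the base axis. Payload 19.3 kg.
Tool frame: the origin (TCP) lies on the centre line of the jaws, within the pads' length; the fingertips stand 14 mm ahead of it and the grasp point (between the pads) lies 5 mm behind it; z points along the fingers, y is the direction in which the jaws open and shut (so a half turn about z gives the same grasp; the last joint's range is limited). The gripper opens to 85 mm and grips with 20 to 120 N. Pads are 22 mm wide; open, the fingers measure 114 mm over their backs; the gripper's body (76 mm by 85 mm) begins 54 mm behind the grasp point. The pads swing forward as they close: fully open they stand 13 mm farther back than shut.
Start: joints at [1.164, 0.521, -0.036, 1.599, 0.021, 1.021, -0.113], TCP at [0.207, -0.59, 0.245] pointing down, gripper open.
Joint ranges: [-2.91, 2.91], [-0.3, 2.13], [-1.5, 1.42], [0.17, 2.43], [-1.26, 4.41], [0.16, 1.93], [-2.52, 2.52]. Speed limits (rad/s): [1.89, 1.89, 2.39, 2.39, 3.01, 3.01, 3.01].

## Interface

Orientations are given as [roll, pitch, yaw] about the fixed x, y, z axes, in that order (R = Rz(yaw) Ry(pitch) Rx(roll)).
In Python, from workcell import sensors, viewer, ticket gives the robot as it stands.
- The arm moves only by the shell command python3 -m creep 'ROWS' [FORCE]. ROWS is JSON, a list of rows, each a list of 3 entries, a list of its own where there are three numbers: the shift along the world's x, y, z in cm, then the turn about the world's z in rad, then the finger opening in cm, from 0 to 8.54. In form: [[[x, y, z], roll, gripper], ...]. A call has 1 to 12 rows; each row shifts and turns the pose as measured when the row begins; what a row does not reach is not made up. A row lasts 1/12 s, in which the tool goes at most 41.7 mm and 7.16 degrees, less where a joint would pass 70% of its speed; a pose out of reach is approached as far as the arm can. A call with a gripper value outside its range is refused whole. The fingers move at their own pace and stop on an object; FORCE is the grip in N (left out, the last holds). Time passes only in rows, so rows that do not move let the fingers close. It gives the time, the measured TCP pose, the force and the opening at its end, in the units of the state.
- sensors.observe(): the state, without advancing time (a new reading comes with each control period).
- viewer.grab_frame(name): name is "scene" or "side" or "wrist"; returns (picture, depth): 400x640x3 uint8, blue, green, red; 400x640 float32, m along the optical axis (not along the pixel's ray), 0 where there is no reading.
- viewer.camera_info(name): a dict with "vertical_fov" (degrees; the focal length in pixels is half the picture's height over the tangent of half this angle, whatever the lens; pixels are square), "cx", "cy" (the principal point, pixels), "dist_coeffs" ([k1, k2, p1, p2, k3] as OpenCV has them; the pictures are not rectified), "world_from_camera" (4x4, takes a point from camera to world coordinates). Camera axes: x right, y down, z forward; pixel columns grow to the right and rows downward; lengths in m; the calibration is good to about 2 mm. A picture is of the moment at which its call begins: read the wrist's pose just before it. camera_info takes no time and is no camera call; for the wrist camera it gives the pose at the moment of the call.
- ticket.job_done(): hands the job in, once; it reports no verdict.
Trained networks look in the newest picture that a camera, given by its name, has taken for a name from the list of things; names that differ only in an ending like _2 or _b are one class to them, and where a whole thing is asked for, a point or a joint stands for the part that bears it (a point fixed in the world has none). Each returns a list of dicts, best first, with "score" (0 to 1); they miss things now and then, are a little off and sometimes report something else, mostly with a low value. They report only what shows in the picture. A call takes as long as a camera call. They do not tell look-alikes from the thing itself.
- viewer.search_frame(label, camera): "extent" ([left, top, width, height] in pixels, round what is visible of it).
- viewer.landmark_of(label, camera): "at" ([column, row] in pixels: a listed point, or the origin of a listed thing).
The state is a dict: "clock": time; "qpos": joint angles; "qd": joint speeds; "joint_efforts": joint torques, N m; "position": TCP position; "tool_rot": TCP orientation; "force": force on the tool from outside, world axes, zero at the start; "moment": the same for the moment, N m; "grip_width": finger opening in m.
Only numpy, scipy, OpenCV 4.12 (cv2) and the standard library are available. Lean on these libraries where they do the work, as an engineer would, in place of code of your own. Each camera call takes 0.05 s, during which the arm holds its last target. There are 200 camera calls.

## Working session

There is one attempt and no reset: what is moved stays moved. The work goes in short steps, Python scripts to look and compute and a shell command to move; the robot and the scene stay as the last step left them, time stands still between calls to the robot, and variables do not carry over. Pictures are saved under pics/ and viewed, about 8 in all and at most 12, crops included, and the job is handed in when it is done.

```bash
mkdir -p pics; cat > h.py <<'E'
import numpy as np, cv2
from workcell import sensors, viewer, ticket
def cam(n):
    c=viewer.camera_info(n); f=200/np.tan(np.radians(c["vertical_fov"])/2)
    return np.array([[f,0,c["cx"]],[0,f,c["cy"]],[0,0,1.]]),np.array(c["dist_coeffs"],float),np.array(c["world_from_camera"])
def ray(n,uv,C=None):
    K,d,T=C or cam(n); p=cv2.undistortPoints(np.array([[uv]],float),K,d)[0,0]
    return T[:3,3],T[:3,:3]@np.array([p[0],p[1],1.])
def at_z(n,uv,z,C=None):
    o,r=ray(n,uv,C); return o+r*(z-o[2])/r[2]
def at_d(n,uv,D,C=None):
    o,r=ray(n,uv,C); u,v=int(round(uv[0])),int(round(uv[1])); w=D[max(v-2,0):v+3,max(u-2,0):u+3]; w=w[w>0]
    return o+r*(np.median(w) if w.size else np.nan)
E
python3 - <<'E'
from h import *
np.set_printoptions(precision=3,suppress=True)
s=sensors.observe(); print({k:np.round(v,3) for k,v in s.items()})
for n in("scene","side"):
    I,D=viewer.grab_frame(n); cv2.imwrite(f"pics/{n}0.png",I); C=cam(n); print(n,C[2][:3,3])
    for l in ["mat","paper1","bin_rim","bin","tray_handle","tray","mandarin_center","pudding"]:
        print(l,[(round(r["score"],2),np.round(r["at"]),at_d(n,r["at"],D,C)) for r in viewer.landmark_of(l,n)[:4]])
E
```

```text
{'clock': np.float64(0.0), 'qpos': array([ 1.164,  0.522, -0.036,  1.6  ,  0.021,  1.021, -0.113]), 'qd': array([ 0.001, -0.   ,  0.001, -0.   ,  0.001, -0.   ,  0.001]), 'joint_efforts': array([ -0.001, -92.711,   1.979, -36.993,   0.018,   0.008,  -0.   ]), 'position': array([ 0.206, -0.59 ,  0.245]), 'tool_rot': array([-3.14 ,  0.   ,  0.337]), 'force': array([-0.493,  0.504,  0.82 ]), 'moment': array([ 0.017, -0.034, -0.007]), 'grip_width': np.float64(0.086)}
scene [1.116 0.534 1.045]
mat [(0.6, array([352., 212.]), array([ 0.565, -0.01 ,  0.002]))]
paper1 [(0.85, array([315., 267.]), array([0.758, 0.071, 0.037])), (0.78, array([274., 290.]), array([0.863, 0.049, 0.02 ])), (0.53, array([400., 293.]), array([0.654, 0.25 , 0.038])), (0.5, array([362., 220.]), array([0.579, 0.044, 0.035]))]
bin_rim [(0.69, array([491., 244.]), array([0.393, 0.306, 0.042])), (0.43, array([384., 341.]), array([0.775, 0.316, 0.071]))]
bin [(0.59, array([475., 272.]), array([0.545, 0.349, 0.135]))]
tray_handle [(0.94, array([297., 115.]), array([ 0.512, -0.3  ,  0.114])), (0.25, array([338., 296.]), arr
[... 367 characters left out ...]
6.]), array([0.555, 0.048, 0.007])), (0.76, array([271., 308.]), array([0.628, 0.262, 0.033])), (0.61, array([265., 238.]), array([0.739, 0.076, 0.025])), (0.58, array([380., 233.]), array([ 0.493, -0.063,  0.007]))]
bin_rim [(0.62, array([341., 326.]), array([0.481, 0.259, 0.045])), (0.42, array([248., 265.]), array([0.741, 0.157, 0.012]))]
bin [(0.94, array([341., 374.]), array([0.428, 0.409, 0.145]))]
tray_handle [(0.67, array([403., 152.]), array([ 0.501, -0.302,  0.107]))]
tray [(0.71, array([402., 182.]), array([ 0.483, -0.242,  0.05 ]))]
mandarin_center [(0.83, array([402., 185.]), array([ 0.481, -0.235,  0.043]))]
pudding [(0.64, array([400., 174.]), array([ 0.509, -0.332,  0.014]))]
```

View pics/scene0.png

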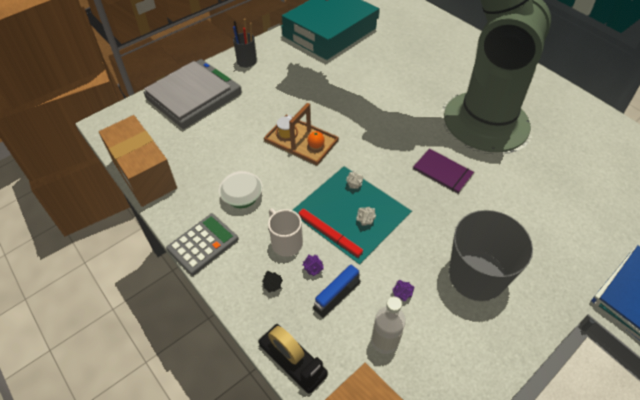

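View pics/side0.png

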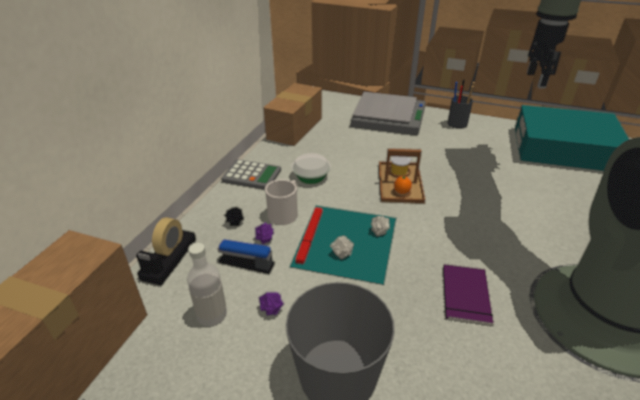

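The white balls lie on the mat at scene pixels (354,181) and (366,216), and at side pixels (380,226) and (342,246). The look-alikes are purple at scene (313,265) and (403,290), and black at (272,282). All three lie off the mat, so I leave them alone. The bin is at scene (490,255), to the left of the mat. The tray is at (301,138), to the right. Next I measure from the depth clouds.

```bash
cat > meas.py <<'E'
from h import *
from scipy.optimize import least_squares
np.set_printoptions(precision=4,suppress=True)
def cloud(n):
    I,D=viewer.grab_frame(n); K,d,T=cam(n)
    v,u=np.mgrid[0:400,0:640]; p=cv2.undistortPoints(np.stack([u,v],-1).reshape(-1,1,2).astype(float),K,d)[:,0]
    P=np.c_[p,np.ones(len(p))]*D.reshape(-1,1); P=P@T[:3,:3].T+T[:3,3]; P[D.ravel()==0]=np.nan
    return I,P.reshape(400,640,3)
def box(P,lo,hi): return np.all((P>lo)&(P<hi),-1)
E
python3 - <<'E'
from meas import *
for n in("scene","side"):
    I,P=cloud(n); H=cv2.cvtColor(I,cv2.COLOR_BGR2HSV); print(n)
    teal=(H[...,0]>80)&(H[...,0]<100)&(H[...,1]>120)&box(P,[.4,-.17,-.01],[.75,.17,.015])
    cnt=P[teal][:,:2].astype(np.float32); print("mat",cv2.minAreaRect(cnt), teal.sum())
    m=box(P,[.42,-.14,.008],[.70,.14,.07])&(H[...,1]<70)
    k,L,S,_=cv2.connectedComponentsWithStats(m.astype(np.uint8))
    for i in range(1,k):
        if S[i,4]>60:
            q=P[L==i]; print("white",S[i],q.mean(0),np.percentile(q,[2,98],axis=0).ravel())
    m=box(P,[.25,.15,.142],[.65,.6,.160]); q=P[m]
    r=least_squares(lambda x:np.hypot(q[:,0]-x[0],q[:,1]-x[1])-x[2],[.45,.33,.088],loss="soft_l1",f_scale=.003); print("bin",r.x,len(q),q[:,2].max(),[np.median(abs(r.fun))])
    m=box(P,[.4,-.42,.09],[.62,-.2,.125]); q=P[m]; print("handle",len(q),cv2.minAreaRect(q[:,:2].astype(np.float32)),q.mean(0),q[:,2].max())
    m=box(P,[.38,-.45,.004],[.65,-.18,.03]); q=P[m]; print("tray",cv2.minAreaRect(q[:,:2].astype(np.float32)),len(q))
    m=box(P,[.4,-.42,.02],[.62,-.15,.07])&(H[...,0]<14)&(H[...,1]>200); q=P[m]; print("mand",len(q),q.mean(0), np.percentile(q,[2,98],axis=0).ravel())
for z in [0]: print([ (np.round(r["at"]),r["score"]) for r in viewer.landmark_of("paper1","scene")])
E
```

```text
scene
mat ((0.5648720264434814, -0.01398487389087677), (0.21807146072387695, 0.23710638284683228), 7.558870315551758) 4297
white [347 170  17  18 211] [ 0.5017 -0.0698  0.0342] [ 0.4781 -0.0952  0.0107  0.517  -0.0541  0.0496]
white [357 207  19  18 261] [0.563  0.0392 0.0378] [0.5372 0.0158 0.0111 0.5801 0.0562 0.0528]
bin [0.4622 0.3293 0.0857] 571 0.1551310757688248 [np.float64(0.001025040410966016)]
handle 207 ((0.49999940395355225, -0.3033158779144287), (0.09957323223352432, 0.01534477062523365), 16.50792121887207) [ 0.5056 -0.2995  0.1073] 0.11814694799391756
tray ((0.5150109529495239, -0.30851978063583374), (0.25149479508399963, 0.26765546202659607), 89.95526123046875) 1424
mand 179 [ 0.4909 -0.2467  0.0448] [ 0.4687 -0.2654  0.0276  0.5073 -0.2313  0.0564]
side
mat ((0.5631276965141296, -0.011809885501861572), (0.21268686652183533, 0.2341279536485672), 7.206832408905029) 4178
white [372 216  18  19 253] [ 0.4944 -0.0676  0.033 ] [ 0.476  -0.0915  0.0092  0.5152 -0.0544  0.0493]
white [331 236  23  21 322] [0.5538 0.0426 0.0359] [0.5353 0.0188 0.0114 0.5776 0.0546 0.0518]
bin [0.4597 0.3294 0.0857] 1089 0.15236023147272237 [np.float64(0.0008274293317146603)]
handle 287 ((0.49879130721092224, -0.305229127407074), (0.09346691519021988, 0.018540866672992706), 18.753374099731445) [ 0.4986 -0.3022  0.1062] 0.11679747557407738
tray ((0.5265282392501831, -0.30809226632118225), (0.21285486221313477, 0.22460217773914337), 8.623627662658691) 1218
mand 192 [ 0.4818 -0.2417  0.0405] [ 0.4634 -0.2594  0.0221  0.5015 -0.2317  0.0536]
[(array([398., 295.]), 0.8), (array([274., 287.]), 0.71), (array([313., 268.]), 0.69), (array([362., 219.]), 0.64), (array([358., 185.]), 0.62)]
```

```bash
python3 -m creep '[[[1.9,3.4,-0.3],0,8.5],[[1.9,3.4,-0.3],0,8.5],[[1.9,3.4,-0.3],0,8.5],[[1.9,3.4,-0.3],0,8.5],[[1.9,3.4,-0.3],0,8.5],[[1.9,3.4,-0.3],0,8.5],[[1.9,3.4,-0.3],0,8.5],[[1.9,3.4,-0.3],0,8.5],[[1.9,3.4,-0.3],0,8.5],[[1.9,3.4,-0.3],0,8.5],[[1.9,3.4,-0.3],0,8.5],[[0,0,0],0,8.5]]' 40; python3 -c "
from h import *
s=sensors.observe();print(np.round(s['qpos'],3),np.round(s['position'],4),np.round(s['tool_rot'],3))"
```

```text
clock: 2.05
position: [0.4184, -0.1992, 0.212]
tool_rot: [3.136, -0.001, 0.331]
force: [1.1, 0.8, 0.0]
grip_width: 0.0851
[ 0.461  0.315 -0.18   2.043  0.083  0.786 -1.009] [ 0.4184 -0.1992  0.212 ] [ 3.136e+00 -1.000e-03  3.310e-01]
```

```bash
python3 -m creep '[[[2,3.3,-1],0,8.5],[[2,3.3,-1],0,8.5],[[2,3.3,-1],0,8.5],[[1.6,2.6,-1],0,8.5],[[0,0,0],0,8.5],[[0,0,0],0,8.5]]'; python3 - <<'E'
from h import *
np.set_printoptions(precision=4,suppress=True)
C=cam("wrist"); I,D=viewer.grab_frame("wrist"); cv2.imwrite("pics/w1.png",I)
print(sensors.observe()["position"])
for r in viewer.landmark_of("paper1","wrist"): print(r["score"],r["at"],at_z("wrist",r["at"],.002,C),at_d("wrist",r["at"],D,C))
from meas import box
K,d,T=C;v,u=np.mgrid[0:400,0:640]; p=cv2.undistortPoints(np.stack([u,v],-1).reshape(-1,1,2).astype(float),K,d)[:,0]
P=((np.c_[p,np.ones(len(p))]*D.reshape(-1,1))@T[:3,:3].T+T[:3,3]).reshape(400,640,3)
m=box(P,[.42,-.14,.012],[.63,.14,.07]); k,L,S,_=cv2.connectedComponentsWithStats(m.astype(np.uint8))
for i in range(1,k):
    if S[i,4]>300: q=P[L==i]; print(S[i],np.percentile(q,[1,99],axis=0))
E
```

```text
clock: 2.55
position: [0.4958, -0.0703, 0.1724]
tool_rot: [3.135, -0.005, 0.333]
force: [0.3, -0.9, -0.4]
grip_width: 0.0848
[ 0.4957 -0.0702  0.1725]
0.91 [315.7, 181.9] [ 0.4951 -0.0746  0.002 ] [ 0.5054 -0.0703  0.042 ]
0.56 [218.0, 76.4] [0.5569 0.0363 0.002 ] [0.5592 0.0246 0.0467]
[ 180   36   65   73 3247] [[0.5351 0.0096 0.0226]
 [0.5811 0.053  0.0537]]
[ 293  163   54   52 2060] [[ 0.477  -0.0972  0.0207]
 [ 0.5184 -0.0546  0.0511]]
```

View pics/w1.png

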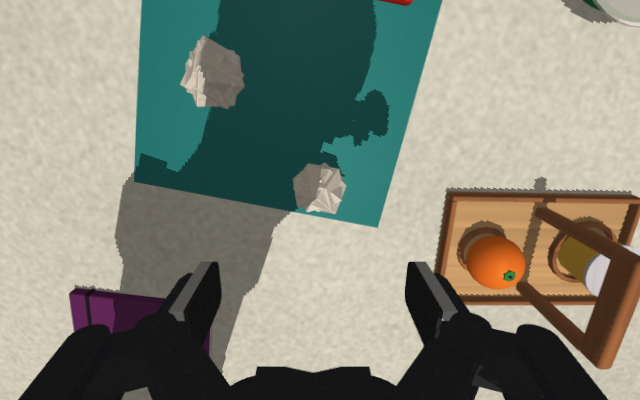

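Wrist view: the two white balls are on the mat at pixels (319,188) and (212,73), which gives (0.497, -0.075) and (0.558, 0.033). This agrees with the depth clouds. No look-alike is nearby, so I descend.

```bash
python3 -m creep '[[[0.1,-0.5,-3],0,8.5],[[0,0,-3],0,8.5],[[0,0,-3],0,8.5],[[0,0,-3],0,8.5],[[0,0,-2],0,8.5],[[0,0,-1],0,8.5],[[0,0,0],0,3],[[0,0,0],0,3],[[0,0,0],0,3],[[0,0,0],0,3],[[0,0,0],0,3],[[0,0,0],0,3]]' 40
```

```text
clock: 3.65
position: [0.4967, -0.0899, 0.0253]
tool_rot: [3.125, -0.016, 0.315]
force: [-0.1, -0.6, -0.8]
grip_width: 0.0405
```

```bash
python3 -m creep '[[[0,0,0],0,3],[[0,0,0],0,3],[[0,0,0],0,3]]' 40;  python3 -m creep '[[[0,0,2],0,3],[[0,0,3],0,3],[[0,0,3],0,3],[[0,0,3],0,3],[[0,0,0],0,3]]' 40; python3 - <<'E'
from h import *
I,D=viewer.grab_frame("wrist"); cv2.imwrite("pics/w2.png",I)
s=sensors.observe();print(np.round(s['qpos'],3))
E
```

```text
clock: 3.9
position: [0.4976, -0.0902, 0.0268]
tool_rot: [3.124, -0.018, 0.314]
force: [0.3, 0.7, 0.6]
grip_width: 0.041
clock: 4.32
position: [0.4957, -0.0894, 0.14]
tool_rot: [3.126, -0.014, 0.316]
force: [2.0, -0.3, -0.1]
grip_width: 0.0402
[ 0.202  0.483 -0.192  2.02   0.166  0.637 -1.356]
```

View pics/w2.png

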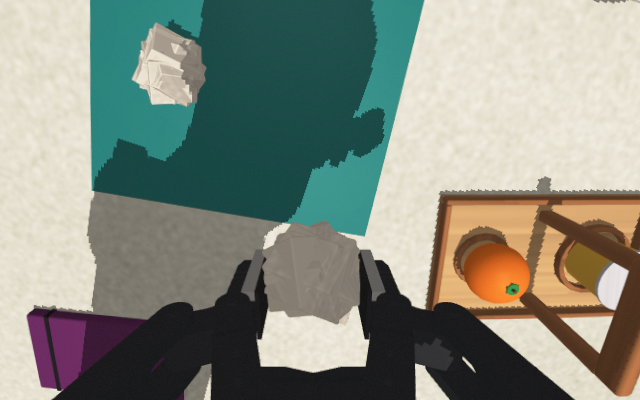

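Ball 1 is held: it sits between the pads at pixel (312,275). Ball 2 is at (168,65). Now to the bin.

```bash
python3 -m creep '[[[-0.3,3.4,1],0,3],[[-0.3,3.4,1],0,3],[[-0.3,3.4,1],0,3],[[-0.3,3.4,1],0,3],[[-0.3,3.4,1],0,3],[[-0.3,3.4,1],0,3],[[-0.3,3.4,1],0,3],[[-0.3,3.4,1],0,3],[[-0.3,3.4,0.5],0,3],[[-0.3,3.4,0.5],0,3],[[-0.3,3.4,0],0,3],[[0,0,0],0,3]]'; python3 - <<'E'
from h import *
s=sensors.observe();print(np.round(s['qpos'],3))
E
```

```text
clock: 5.37
position: [0.4531, 0.2991, 0.2258]
tool_rot: [3.127, -0.005, 0.309]
force: [-1.3, 0.6, -0.8]
grip_width: 0.0407
[-0.491  0.425 -0.281  1.828  0.165  0.911 -2.111]
```

```bash
python3 -m creep '[[[0.8,3.0,0],0,3],[[0,0,-2.5],0,3],[[0,0,-2.5],0,3],[[0,0,-1],0,3],[[0,0,0],0,7],[[0,0,0],0,7],[[0,0,0],0,7],[[0,0,0],0,7],[[0,0,2.5],0,7],[[0,0,3],0,7],[[0,0,2],0,7],[[0,0,0],0,8.5]]'; python3 - <<'E'
from h import *
s=sensors.observe();print(np.round(s['qpos'],3))
I,D=viewer.grab_frame("side"); cv2.imwrite("pics/s2.png",I)
E
```

```text
clock: 6.37
position: [0.4598, 0.3316, 0.242]
tool_rot: [3.126, -0.003, 0.312]
force: [1.6, 0.4, 0.4]
grip_width: 0.0801
[-0.529  0.445 -0.285  1.748  0.165  0.975 -2.14 ]
```

View pics/s2.png

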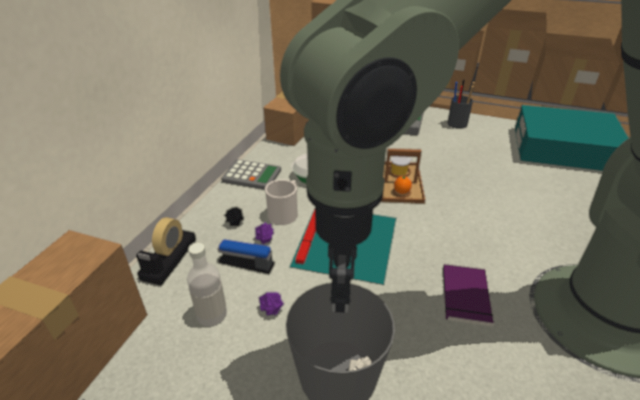

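Paper 1 lies in the bin at (360,365), and the bin has not moved. Next is ball 2 at (0.558, 0.033).

```bash
python3 -m creep '[[[0.6,-3.4,0],0,8.5],[[0.6,-3.4,0],0,8.5],[[0.6,-3.4,0],0,8.5],[[1.2,-3.4,0],0,8.5],[[1.2,-3.4,-1],0,8.5],[[1.2,-3.4,-1],0,8.5],[[1.2,-3.4,-2],0,8.5],[[1.2,-3.4,-2],0,8.5],[[1,-2.7,-2],0,8.5],[[1,0,0],0,8.5],[[0,0,0],0,8.5]]'; python3 - <<'E'
from meas import *
C=cam("wrist"); I,D=viewer.grab_frame("wrist"); print(sensors.observe()["position"])
for r in viewer.landmark_of("paper1","wrist"): print(r["score"],r["at"],at_z("wrist",r["at"],.002,C))
K,d,T=C;v,u=np.mgrid[0:400,0:640]; p=cv2.undistortPoints(np.stack([u,v],-1).reshape(-1,1,2).astype(float),K,d)[:,0]
P=((np.c_[p,np.ones(len(p))]*D.reshape(-1,1))@T[:3,:3].T+T[:3,3]).reshape(400,640,3)
q=P[box(P,[.45,-.1,.012],[.63,.11,.06])]; print(len(q),np.percentile(q,[1,99],axis=0))
E
```

```text
clock: 7.33
position: [0.5565, 0.0181, 0.1593]
tool_rot: [3.126, -0.009, 0.313]
force: [0.0, 1.3, 0.3]
grip_width: 0.085
[0.5552 0.0177 0.159 ]
0.97 [293.8, 180.5] [0.5553 0.0334 0.002 ]
0.8 [69.9, 2.1] [0.6405 0.2426 0.002 ]
2713 [[0.5353 0.0112 0.0185]
 [0.5829 0.0572 0.0537]]
```

```bash
python3 -m creep '[[[0.3,1.6,0],0,8.5],[[0,0,-3],0,8.5],[[0,0,-3],0,8.5],[[0,0,-3],0,8.5],[[0,0,0],0,8.5]]'
```

```text
clock: 7.85
position: [0.5575, 0.0417, 0.0715]
tool_rot: [3.127, -0.016, 0.32]
force: [-0.8, 0.0, -0.2]
grip_width: 0.0849
```

```bash
python3 -m creep '[[[0,-0.6,-1.5],0,8.5],[[0,0,-1.5],0,8.5],[[0,0,-1.2],0,8.5],[[0,0,-0.8],0,8.5],[[0,0,0],0,8.5]]'
```

```text
clock: 8.27
position: [0.5579, 0.0405, 0.0255]
tool_rot: [3.128, -0.02, 0.327]
force: [-0.1, 0.2, 0.9]
grip_width: 0.085
```

```bash
python3 -m creep '[[[0,-0.5,-0.3],0,8.5],[[0,0,0],0,3],[[0,0,0],0,3],[[0,0,0],0,3],[[0,0,0],0,3],[[0,0,0],0,3],[[0,0,0],0,3],[[0,0,0],0,3],[[0,0,2],0,3],[[0,0,3],0,3],[[0,0,3],0,3],[[0,0,3],0,3]]'
```

```text
clock: 9.27
position: [0.5559, 0.0355, 0.1351]
tool_rot: [3.129, -0.015, 0.328]
force: [-0.1, -1.3, 0.2]
grip_width: 0.0448
```

```bash
python3 -m creep '[[[-0.9,3.2,1],0,3],[[-0.9,3.2,1],0,3],[[-0.9,3.2,1],0,3],[[-0.9,3.2,1],0,3],[[-0.9,3.2,1],0,3],[[-0.9,3.2,1],0,3],[[-0.9,3.2,1],0,3],[[-0.9,3.2,1],0,3],[[-0.9,2,0],0,3],[[0,0,0],0,3]]'; python3 -c "
from h import *
I,D=viewer.grab_frame('wrist'); cv2.imwrite('pics/w3.png',I)"
```

```text
clock: 10.1
position: [0.4711, 0.3213, 0.2278]
tool_rot: [3.129, -0.026, 0.32]
force: [0.6, 0.4, -0.3]
grip_width: 0.0452
```

```bash
python3 -m creep '[[[-0.8,0.6,0],0,3],[[0,0,-2.5],0,3],[[0,0,-2.5],0,3],[[0,0,-1],0,3],[[0,0,0],0,7],[[0,0,0],0,7],[[0,0,0],0,7],[[0,0,0],0,7],[[0,0,2.5],0,7],[[0,0,3],0,7],[[0,0,3],0,7],[[0,0,0],0,8.5]]'
```

```text
clock: 11.15
position: [0.4648, 0.3216, 0.2587]
tool_rot: [3.127, -0.029, 0.313]
force: [1.1, 1.1, 1.6]
grip_width: 0.0801
```

```bash
python3 -m creep '[[[0.3,-3.4,0.3],0,8.5],[[0.3,-3.4,0.3],0,8.5],[[0.3,-3.4,0.3],0,8.5],[[0.3,-3.4,0.3],0,8.5],[[0.3,-3.4,0],0,8.5],[[0.3,-3.4,0],0,8.5],[[0.3,-3.4,0],0,8.5],[[0.3,-3.4,0],0,8.5],[[0.3,-3.4,0],0,8.5],[[0.3,-3.4,0],0,8.5],[[0.3,-3.4,0],0,8.5],[[0,0,0],0,8.5]]'; python3 - <<'E'
from h import *
a,_=viewer.grab_frame("side"); b,_=viewer.grab_frame("scene")
cv2.imwrite("pics/chk.png",np.hstack([a[120:400,150:550],b[60:340,180:560]]))
E
```

```text
clock: 12.15
position: [0.498, -0.0673, 0.2851]
tool_rot: [3.128, -0.053, 0.315]
force: [-0.3, -0.7, 0.3]
grip_width: 0.0853
```

View pics/chk.png

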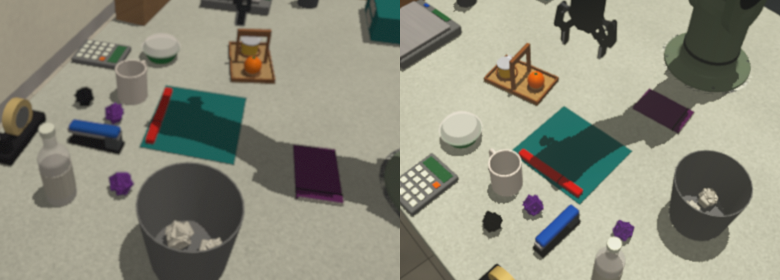

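Both balls are in the bin, at crop pixels (178,235) and (210,245). The mat is clear and nothing else has been disturbed. Now the tray.

```bash
python3 -m creep '[[[0,-3,0],0,8.5],[[0,-3,0],0,8.5],[[0,-3,0],0,8.5],[[0,-3,0],0,8.5],[[0,-3,0],0,8.5],[[0,-3,0],0,8.5],[[0,-3,0],0,8.5],[[0,-1.5,0],0,8.5],[[0,0,0],0,8.5],[[0,0,0],0,8.5]]'; python3 - <<'E'
from meas import *
C=cam("wrist"); I,D=viewer.grab_frame("wrist"); s=sensors.observe(); print(s["position"],s["tool_rot"],s["qpos"]); cv2.imwrite("pics/w4.png",I)
for r in viewer.landmark_of("tray_handle","wrist"): print(r["score"],r["at"],at_z("wrist",r["at"],.104,C))
K,d,T=C;v,u=np.mgrid[0:400,0:640]; p=cv2.undistortPoints(np.stack([u,v],-1).reshape(-1,1,2).astype(float),K,d)[:,0]
P=((np.c_[p,np.ones(len(p))]*D.reshape(-1,1))@T[:3,:3].T+T[:3,3]).reshape(400,640,3)
q=P[box(P,[.4,-.4,.108],[.6,-.2,.125])]; print(len(q),cv2.minAreaRect(q[:,:2].astype(np.float32)),np.percentile(q,[1,99],axis=0),q.mean(0))
E
```

```text
clock: 13.08
position: [0.5017, -0.2844, 0.29]
tool_rot: [3.129, -0.063, 0.338]
force: [0.9, 1.8, -0.4]
grip_width: 0.0852
[ 0.5018 -0.2841  0.29  ] [ 3.129  -0.063   0.3386] [ 0.442   0.3735 -0.0143  1.7201 -0.0351  0.9942 -0.7854]
0.84 [331.5, 198.9] [ 0.4963 -0.3087  0.104 ]
1138 ((0.49956151843070984, -0.3065279424190521), (0.09373440593481064, 0.012236439622938633), 18.011791229248047) [[ 0.4567 -0.3231  0.1098]
 [ 0.5436 -0.2887  0.1172]] [ 0.5017 -0.3055  0.1152]
```

View pics/w4.png

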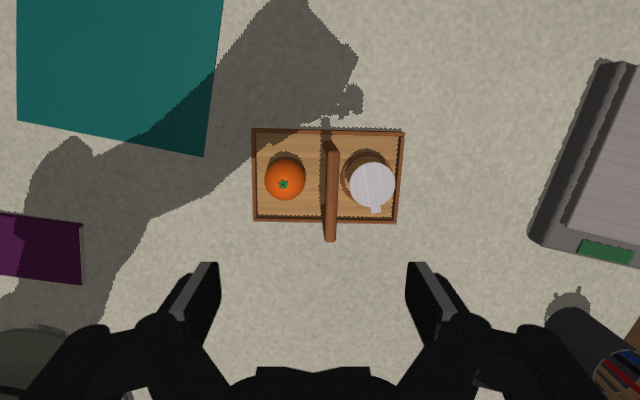

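Wrist view: the handle bar runs from pixel (332,150) to (330,240). The mandarin is at (285,180) and the cup at (372,185), both seated. The bar is at (0.4996, -0.3065) with a yaw of 0.314, and its fitted size of 94 x 12 mm matches the description.

```bash
python3 -m creep '[[[-0.2,-1.6,0],-0.024,8.5],[[0,0,-3],0,8.5],[[0,0,-3],0,8.5],[[0,0,-3],0,8.5],[[0,0,-2],0,8.5],[[0,0,0],0,8.5],[[0,0,0],0,8.5]]'
```

```text
clock: 13.77
position: [0.5032, -0.2934, 0.1796]
tool_rot: [3.127, -0.069, 0.322]
force: [-0.5, -1.2, 1.4]
grip_width: 0.0856
```

```bash
python3 -m creep '[[[-0.4,-1.2,0],-0.008,8.5],[[0,0,0],0,8.5],[[0,0,-1],0,8.5],[[0,0,-1],0,8.5],[[0,0,0],0,8.5],[[0,0,0],0,8.5]]'
```

```text
clock: 14.27
position: [0.5015, -0.3061, 0.1633]
tool_rot: [3.122, -0.074, 0.315]
force: [-0.1, 0.4, 1.0]
grip_width: 0.0851
```

```bash
python3 -m creep '[[[-0.2,0,-2],0,8.5],[[0,0,-2.2],0,8.5],[[0,0,-2],0,8.5],[[0,0,0],0,8.5]]'
```

```text
clock: 14.6
position: [0.5007, -0.3061, 0.101]
tool_rot: [3.12, -0.077, 0.316]
force: [-1.6, 0.2, -0.4]
grip_width: 0.0852
```

```bash
python3 -m creep '[[[0,0,0],0,6.5],[[0,0,0],0,4.5],[[0,0,0],0,3],[[0,0,0],0,2],[[0,0,0],0,1.5],[[0,0,0],0,1],[[0,0,0],0,0.5],[[0,0,0],0,0.5],[[0,0,0],0,0.5],[[0,0,0],0,0.5],[[0,0,0],0,0.5],[[0,0,0],0,0.5]]' 80
```

```text
clock: 15.6
position: [0.5023, -0.3062, 0.106]
tool_rot: [3.117, -0.08, 0.316]
force: [-0.9, 0.8, 0.9]
grip_width: 0.0109
```

```bash
python3 -m creep '[[[0,0,0.2],0,0.5],[[0,0,0.4],0,0.5],[[0,0,0.6],0,0.5],[[0,0,0.6],0,0.5],[[0,0,0.3],0,0.5],[[0,0,0],0,0.5]]'
```

```text
clock: 16.1
position: [0.5018, -0.3063, 0.1287]
tool_rot: [3.118, -0.079, 0.316]
force: [-0.1, 0.1, -4.6]
grip_width: 0.0103
```

The tray is lifted, and the wrist reads -4.6 N, about 0.4 kg. I raise it, then carry it with soft ramps.

```bash
python3 -m creep '[[[0,0.2,0.5],0,0.5],[[0.1,0.4,0.9],0,0.5],[[0.2,0.8,1.1],0,0.5],[[0.3,1.2,1.1],0,0.5],[[0.4,1.6,1.1],0,0.5],[[0.4,1.9,0.8],0,0.5],[[0.4,1.9,0.6],0,0.5],[[0.4,1.9,0.3],0,0.5],[[0.4,1.9,0.1],0,0.5],[[0.4,1.9,0],0,0.5],[[0.4,1.9,0],0,0.5],[[0.4,1.9,0],0,0.5]]'; python3 -m creep '[[[0.4,1.9,0],0,0.5],[[0.4,1.9,0],0,0.5],[[0.4,1.8,0],0,0.5],[[0.4,1.5,0],0,0.5],[[0.3,1.2,0],0,0.5],[[0.2,0.8,0],0,0.5],[[0.1,0.5,0],0,0.5],[[0.1,0.2,0],0,0.5],[[0,0,0],0,0.5],[[0,0,0],0,0.5]]'
```

```text
clock: 17.1
position: [0.5418, -0.1166, 0.2085]
tool_rot: [3.115, -0.086, 0.315]
force: [-0.2, -0.7, -4.4]
grip_width: 0.0105
clock: 17.93
position: [0.5652, 0.0018, 0.2178]
tool_rot: [3.116, -0.094, 0.328]
force: [0.2, -0.5, -4.3]
grip_width: 0.0105
```

```bash
python3 - <<'E'
from meas import *
s=sensors.observe(); print(s["position"],s["tool_rot"],s["force"])
V=[]
for n in("scene","side"):
    I,P=cloud(n); V.append(I)
    H=cv2.cvtColor(I,cv2.COLOR_BGR2HSV)
    x,y=s["position"][:2]
    q=P[box(P,[x-.11,y-.12,.06],[x+.11,y+.13,.17])]
    for l in("tray","mandarin_center","pudding","tray_handle"): print(n,l,[(round(r["score"],2),np.round(r["at"]),at_d(n,r["at"],P[...,2]*0+0,None) if 0 else P[int(r["at"][1]),int(r["at"][0])]) for r in viewer.landmark_of(l,n)[:1]])
    wood=box(P,[x-.13,y-.14,.07],[x+.13,y+.14,.14])&(H[...,0]<25)&(H[...,1]>90); w=P[wood]
    print(len(w),cv2.minAreaRect(w[:,:2].astype(np.float32)))
    # floor/rim plane: low wood points, robust fit
    f=w[w[:,2]<.135]; A=np.c_[f[:,:2]-[x,y],np.ones(len(f))]
    r=least_squares(lambda c:A@c-f[:,2],[0,0,.11],loss="soft_l1",f_scale=.002); print("plane",r.x, np.percentile(f[:,2],[1,10,50]))
    m=box(P,[x-.15,y-.15,.07],[x+.15,y+.15,.19])&(H[...,0]<14)&(H[...,1]>200); print("orange",P[m].mean(0),m.sum())
a,b=V; cv2.imwrite("pics/fin.png",np.hstack([cv2.resize(a[120:300,230:500],None,fx=1.45,fy=1.45),cv2.resize(b[120:300,230:500],None,fx=1.45,fy=1.45)]))
E
```

```text
[0.5652 0.0018 0.2178] [ 3.1157 -0.094   0.3284] [ 0.2161 -0.5173 -4.3449]
scene tray [(0.81, array([356., 185.]), array([ 0.5641, -0.0022,  0.1199]))]
scene mandarin_center [(0.86, array([376., 188.]), array([0.5618, 0.0606, 0.1648]))]
scene pudding [(0.65, array([335., 181.]), array([ 0.6015, -0.0377,  0.1357]))]
scene tray_handle [(0.83, array([359., 158.]), array([0.5695, 0.0031, 0.2284]))]
2234 ((0.5657594203948975, 0.0021190345287323), (0.1222289502620697, 0.19093753397464752), 18.729267120361328)
plane [ 0.0308 -0.0163  0.12  ] [0.1135 0.116  0.1196]
orange [0.5579 0.0638 0.1545] 291
side tray [(0.72, array([247., 265.]), array([0.7456, 0.1592, 0.0115]))]
side mandarin_center [(0.66, array([344., 214.]), array([0.5435, 0.0709, 0.1553]))]
side pudding [(0.69, array([348., 193.]), array([ 0.5687, -0.0299,  0.1342]))]
side tray_handle [(0.66, array([348., 167.]), array([0.556 , 0.0171, 0.2372]))]
2148 ((0.5645193457603455, 0.0016248002648353577), (0.11734040081501007, 0.19282233715057373), 18.54633903503418)
plane [ 0.025  -0.0081  0.1196] [0.1122 0.1159 0.119 ]
orange [0.5421 0.0702 0.151 ] 320
```

View pics/fin.png

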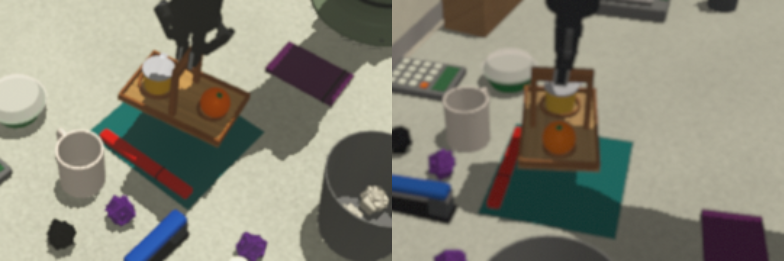

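Both items are in their pockets and both balls are visible in the bin. The tray is 15 mm too far in +y and about 1 cm too high, so I trim that gently.

```bash
python3 -m creep '[[[0,-0.3,-0.3],0,0.5],[[0,-0.5,-0.5],0,0.5],[[0,-0.4,-0.3],0,0.5],[[0,-0.2,-0.1],0,0.5],[[0,0,0],0,0.5],[[0,0,0],0,0.5],[[0,0,0],0,0.5]]'; cat > fin.py <<'E'
from meas import *
s=sensors.observe(); print(s["position"],s["tool_rot"],s["force"],abs(s["qd"]).max())
x,y=s["position"][:2]
for n in("scene","side"):
    I,P=cloud(n); H=cv2.cvtColor(I,cv2.COLOR_BGR2HSV)
    w=P[box(P,[x-.13,y-.14,.07],[x+.13,y+.14,.13])&(H[...,0]<25)&(H[...,1]>90)]
    A=np.c_[w[:,:2]-[x,y],np.ones(len(w))]
    r=least_squares(lambda c:A@c-w[:,2],[0,0,.11],loss="soft_l1",f_scale=.002)
    print(n,cv2.minAreaRect(w[:,:2].astype(np.float32)),"plane",r.x)
    for l in("mandarin_center","pudding"): print(l,[(r["score"],P[int(r["at"][1]),int(r["at"][0])]) for r in viewer.landmark_of(l,n)[:1]])
    q=P[box(P,[.25,.15,.142],[.65,.6,.160])]
    print("bin",least_squares(lambda c:np.hypot(q[:,0]-c[0],q[:,1]-c[1])-c[2],[.45,.33,.088],loss="soft_l1",f_scale=.003).x)
E
python3 fin.py
```

```text
clock: 19.02
position: [0.5649, -0.0144, 0.2036]
tool_rot: [3.116, -0.093, 0.327]
force: [-0.1, 0.7, -4.5]
grip_width: 0.0105
[ 0.5649 -0.0144  0.2036] [ 3.1159 -0.0929  0.3274] [-0.0628  0.7117 -4.4659] 0.001449033732694277
scene ((0.5647299289703369, -0.013795308768749237), (0.12264469265937805, 0.18979476392269135), 18.40724754333496) plane [ 0.0269 -0.0169  0.1063]
mandarin_center [(0.62, array([0.5567, 0.0471, 0.1482]))]
pudding [(0.82, array([ 0.5948, -0.0453,  0.1312]))]
bin [0.4621 0.3295 0.0857]
side ((0.564278781414032, -0.013742998242378235), (0.11702236533164978, 0.19336600601673126), 18.69180679321289) plane [ 0.0227 -0.0109  0.1062]
mandarin_center [(0.73, array([0.4336, 0.325 , 0.0309]))]
pudding [(0.61, array([ 0.5755, -0.0444,  0.1135]))]
bin [0.4596 0.3294 0.0857]
```

```bash
python3 - <<'E'
from workcell import ticket
print(ticket.job_done())
E
```

```text
the job is handed in; nothing more can be done
None
```

I put both white paper balls in the bin, then lifted the tray by its handle. I handed the job in at about 19.3 s with the arm still holding the tray over the middle of the mat.

**Last checks:**
- **Position:** the tray centre was at (0.565, -0.014), against a measured mat centre of (0.564, -0.013). Its underside was about 98 mm above the mat.
- **Stillness and grip:** the joints were at rest, and the wrist read about 4.5 N, which fits the tray and its load.
- **Bin and balls:** the bin rim was within a millimetre of where it started, and both balls showed inside it.
- **Contents:** in the last picture, taken just before a final 2 cm trim, the mandarin and the pudding cup were in their pockets. After the trim the scene camera placed both in the tray.

**Off or in disagreement:**
- **Tilt:** the tray was not perfectly level. It was about 1.5–2° off, because the tool slowly drifted in pitch over the moves and the interface cannot correct that.
- **Mandarin on the side camera:** in the last check that camera's network reported the mandarin inside the bin. I took this as a false detection, since the scene camera showed it in the tray.
- **Side camera's tray point:** one earlier reading was also wrong. The depth fits from both cameras agreed on where the tray was.

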